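Hold a setting square home in the corner of the sample loader

TASK

Pick up the aluminium setting square by its upright grip and set it down flat on the raised ledge of the sample loader, a couple of centimetres clear of both stops. Then push it into the corner, without ramming it, until its long leg lies flush on the back stop and its short leg flush on the end stop, and finish while still gripping it and keeping it lightly but firmly pressed against both stops, so that the stops can be checked against it. Leave everything else on the bench where it is.

Things in the scene. Friction and masses are not known exactly. Their poses are not given: they have to be found in the camera images.
- square: Setting square: loose plain aluminium L, 0.2 to 0.4 kg, flat on the bench. Origin at the OUTER corner of the L, underside; z up. Long leg 140 mm along -y, short leg 90 mm along -x, both 25 mm wide, 16 mm thick. Outer long face x = 0 goes on the back stop, outer short face y = 0 on the end stop; home, its origin is on point corner with the same axes. Upright grip blade on the long leg.
- square_grip (a point): Middle of the square's upright grip blade, at (-12.5, -50, 45) mm in the square's frame, same axes. The blade is 12 mm thick (x; pinch it across this), 40 mm long (y), from 16 to 62 mm above the square's underside.
- loader: Sample loader: fixed white casework in the left half ahead of the robot, turned by up to 0.2 rad. Origin on the bench right under the inside corner of the two stops; z up. Casework from x = -105 to +95 and y = -235 to +55 mm. A grey track cover, 70 mm above the bench, lies behind the back stop (x = 15 to 90).
- ledge: The loader's raised grey ledge, same frame as the loader: a flat top 60 mm above the bench, 105 mm wide (x from -105 to 0) and 235 mm long (y from -235 to 0), open at the sides without stops.
- back_stop: Fixed aluminium strip along the ledge's far long side, same frame as the loader. Its face is the plane x = 0, looking to -x, from y = -235 to 0; 12 mm thick; its top is 78 mm above the bench, 18 mm above the ledge. Rigid.
- end_stop: Fixed aluminium strip across the ledge's left end (+y end), same frame as the loader. Its face is the plane y = 0, looking to -y, from x = -105 to 0; 12 mm thick; its top is 18 mm above the ledge. Rigid.
- corner (a point): Inside corner of the two stops at the level of the ledge's top (60 mm above the bench); axes as the loader's: back stop towards +x, end stop towards +y, free ledge towards -x and -y.
- tube_rack: Bystander: white rack of yellow-capped tubes, 60 by 130 mm, 97 mm high; origin under its centre.
- reagent_carton: Bystander: small carton 60 by 70 mm, 55 mm high; origin under its centre.
- screwdriver: Bystander: screwdriver with black handle lying on the bench near the robot, about 200 mm long.
- wash_bottle: Bystander: white bottle with green cap, 64 mm across, 130 mm high; origin under its centre.
- room_meter: Bystander: small white stand with a dark display, 50 by 100 mm, 80 mm high; origin under its centre.
- sample_jar: Bystander: clear jar with white lid, 60 mm across, 70 mm high; origin under its centre.

How it is judged:
By the outcome, as a careful person would: the job done as asked, in the order asked, and still so for the second after the job is handed in, while the arm keeps its last pose, push and grip.
It also fails if it takes over 53 s, if anything falls off the work surface, if the arm or the gripper's body presses on something with over 40 N, if the wrist force passes 120 N, or if a joint passes its speed limit or range.

ROBOT

A 6-joint arm with a two-finger parallel gripper is mounted at the origin on the work surface. World frame = base frame: x ahead of the robot, y to its left, z up, the work surface at z = 0. Lengths are in m, angles in rad, forces in N, time in s.
With the tool pointing down it reaches from about 0.275 to 1 m from the base axis. Payload 8.4 kg.
Tool frame: the origin (TCP) lies midway between the tips of the shut fingers; the grasp point (between the pads) lies 19 mm behind it (ctrl.tcp_to_grasp is the distance from the TCP to the grasp point, in m); y points along the fingers, x is the direction in which the jaws open and shut, and the axes are right-handed (so a half turn about y gives the same grasp; the last joint's range is limited). The gripper opens to 85 mm and grips with 20 to 120 N. Pads are 22 mm wide; open, the fingers measure 114 mm over their backs; the gripper's body (76 mm by 85 mm) begins 54 mm behind the grasp point. The pads swing forward as they close: fully open they stand 13 mm farther back than shut.
Start: joints at [1.175, 0.353, 1.633, -0, 1.155, -0.002], TCP at [0.24, 0.577, 0.231] pointing down, gripper open.
Joint ranges: [-2.63, 2.63], [-0.92, 2.1], [0.06, 2.66], [-1.3, 4.44], [0, 2.69], [-3.02, 3.02]. Speed limits (rad/s): [2.22, 2.22, 2.79, 3.14, 3.14, 3.14].

INTERFACE

Orientations are given as [roll, pitch, yaw] about the fixed x, y, z axes, in that order (R = Rz(yaw) Ry(pitch) Rx(roll)).
In Python, from plant import ctrl, viewer gives the robot as it stands.
- The arm moves only by the tool carry_out, never from a script. Its arguments are lists of equal length, an entry for each row: "delta_pos": the shift along the world's x, y, z in mm, a list of three; "roll": the turn about the world's z in rad. In form: {"delta_pos": [[x, y, z], ...], "roll": [roll, ...]}. A call has 1 to 12 rows; each row is the pose to reach, as a shift and turn from the pose commanded when the call began; what a row does not reach only later rows make up. A row lasts 1/8 s, in which the tool goes at most 62.5 mm and 10.7 degrees, less where a joint would pass 70% of its speed; a pose out of reach is approached as far as the arm can. A call with a gripper value outside its range is refused whole. "jaw" is the finger opening in mm, from 0 to 85.4, set as the call begins (left out, the last holds). The fingers move at their own pace and stop on an object; "force" is the grip in N (left out, the last holds). Time passes only in rows, so rows that repeat a pose let the fingers close. It gives the time, the measured TCP pose, the force and the opening at its end, in the units of the state.
- ctrl.state(): the state, without advancing time (a new reading comes with each control period).
- viewer.snapshot(name): name is "scene" or "top" or "wrist"; returns (picture, depth): 480x640x3 uint8, blue, green, red; 480x640 float32, m along the optical axis (not along the pixel's ray), 0 where there is no reading.
- viewer.get_calibration(name): a dict with "K" (3x3 intrinsics, pixels), "distortion" ([k1, k2, p1, p2, k3] as OpenCV has them; the pictures are not rectified), "camera_from_world" (4x4, takes a point from world to camera coordinates); the wrist camera has in their place "tool_from_camera" (4x4, takes a point from camera to tool coordinates, whose origin is the TCP and whose axes are the tool frame's). Camera axes: x right, y up, looking along -z (the intrinsics and any distortion apply to the point x, -y, -z); pixel columns grow to the right and rows downward; lengths in m; the calibration is good to about 2 mm. A picture is of the moment at which its call begins: read the wrist's pose just before it. get_calibration takes no time and is no camera call.
- ctrl.close_job(): hands the job in, once; it reports no verdict.
The state is a dict: "time_s": time; "q": joint angles; "qvel": joint speeds; "effort": joint torques, N m; "ee_pos": TCP position; "ee_rot": TCP orientation; "contact_force": force on the tool from outside, world axes, zero at the start; "moment": the same for the moment, N m; "width": opening from 0.0 (shut) to 1.0 (fully open).
Only numpy, scipy, OpenCV 4.12 (cv2) and the standard library are available. Lean on these libraries where they do the work, as an engineer would, in place of code of your own. Each camera call takes 0.05 s, during which the arm holds its last target.

## Working session

There is one attempt and no reset: what is moved stays moved. The work goes in short steps, Python scripts to look and compute and a tool call to move; the robot and the scene stay as the last step left them, time stands still between calls to the robot, and variables do not carry over. Pictures are saved under pics/ and viewed, and the job is handed in when it is done.

Besides the shell and the picture viewer there is one more tool, called after "Emit:" by a JSON object that holds its "fn" and its "kwargs", one argument or row to a line. carry_out: Moves the arm, as the interface text tells. Its arguments: {"type":"object","properties":{"delta_pos":{"type":"array","items":{"type":"array","items":{"type":"number"}}},"roll":{"type":"array","items":{"type":"number"}},"jaw":{"type":"number"},"force":{"type":"number"}},"required":["delta_pos","roll"]}

```bash
ls; mkdir -p pics; python3 - <<'E'
from plant import ctrl, viewer
import cv2, numpy as np
print(ctrl.state(), ctrl.tcp_to_grasp)
for n in ("top","scene"):
    p,d=viewer.snapshot(n); cv2.imwrite(f"pics/{n}1.png",p); np.save(f"pics/{n}1.npy",d)
    print(n,viewer.get_calibration(n))
print(viewer.get_calibration("wrist"))
E
```

```text
pics
{'time_s': 0.0, 'q': array([ 1.17458248e+00,  3.53617832e-01,  1.63417632e+00,  2.60581098e-06,
        1.15521117e+00, -2.39243800e-03]), 'qvel': array([-1.28358793e-04,  7.98390927e-04, -9.79052727e-04,  4.39979942e-05,
        2.11848238e-03,  1.16984289e-03]), 'effort': array([-3.45317876e-04, -6.05244040e+01, -3.42081642e+01,  3.84405894e-05,
        9.26877226e-03,  1.86743557e-05]), 'ee_pos': array([0.23962572, 0.57669377, 0.23056257]), 'ee_rot': array([-1.57079056e+00,  1.41265662e-03,  1.17697386e+00]), 'contact_force': array([ 0.2284556 , -0.3061555 , -0.23705891]), 'moment': array([-0.02431096,  0.01450428,  0.01001276]), 'width': 0.9996111846802758} 0.0187
top {'K': array([[593.15984329,   0.        , 320.28290313],
       [  0.        , 593.15984329, 248.40466004],
       [  0.        ,   0.        ,   1.        ]]), 'distortion': array([0.02963904, 0.        , 0.        , 0.        , 0.        ]), 'camera_from_world': array([[ 0.01165741, -0.9998144 , -0.01533848, -0.01389484],
       [ 0.9884684 ,  0.00920633,  0.15114714, -0.53965706],
       [-0.15097788, -0.016
[... 529 characters left out ...]
 0.62669926, -1.5396759 ],
       [ 0.        ,  0.        ,  0.        ,  1.        ]])}
{'K': array([[363.53076149,   0.        , 317.88484043],
       [  0.        , 363.53076149, 239.63793365],
       [  0.        ,   0.        ,   1.        ]]), 'distortion': array([-0.00804547,  0.        ,  0.        ,  0.        ,  0.        ]), 'tool_from_camera': array([[ 9.99999446e-01,  1.04947642e-03,  8.36324250e-05,
         4.59270818e-04],
       [-1.97756908e-04,  2.65268518e-01, -9.64174556e-01,
        -1.41590696e-01],
       [-1.03406351e-03,  9.64174005e-01,  2.65268579e-01,
         6.63739587e-02],
       [ 0.00000000e+00,  0.00000000e+00,  0.00000000e+00,
         1.00000000e+00]])}
```

View pics/top1.png

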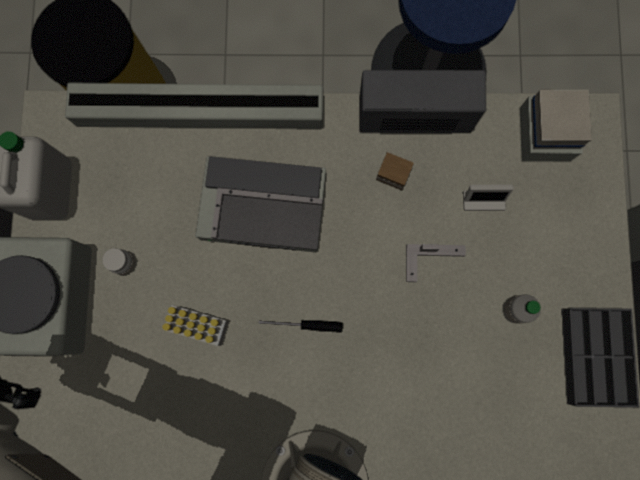

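View pics/scene1.png

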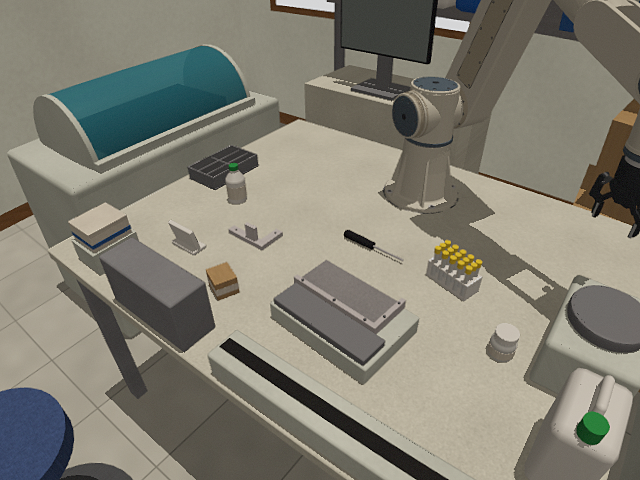

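The top view shows the square's L with its outer corner near (406,244), long leg to the right and short leg down, and its blade near (430,248). The loader spans about (197–326, 157–250), with its inside corner near (218,195). The scene view agrees. Next I'll measure both.

```bash
cat > h.py <<'E'
import numpy as np, cv2
from plant import ctrl, viewer
from scipy.spatial.transform import Rotation as R
def cam(name, st=None):
    c=viewer.get_calibration(name)
    if name=="wrist":
        T=np.eye(4); T[:3,:3]=R.from_euler('xyz',st['ee_rot']).as_matrix(); T[:3,3]=st['ee_pos']
        c["wfc"]=T@c["tool_from_camera"]
    else: c["wfc"]=np.linalg.inv(c["camera_from_world"])
    return c
def rays(c,uv):
    n=cv2.undistortPoints(np.asarray(uv,float).reshape(-1,1,2),c["K"],c["distortion"])[:,0]
    return np.c_[n[:,0],-n[:,1],-np.ones(len(n))]
def onz(c,uv,z):
    r=rays(c,uv)@c["wfc"][:3,:3].T; o=c["wfc"][:3,3]
    return o+r*((z-o[2])/r[:,2])[:,None]
def cloud(c,d):
    v,u=np.mgrid[:480,:640]
    P=rays(c,np.c_[u.ravel(),v.ravel()])*d.reshape(-1,1)
    W=P@c["wfc"][:3,:3].T+c["wfc"][:3,3]; W[d.ravel()==0]=np.nan
    return W.reshape(480,640,3)
def proj(c,W):
    P=(np.asarray(W,float)-c["wfc"][:3,3])@c["wfc"][:3,:3]
    P=P*[1,-1,-1]
    return cv2.projectPoints(P.reshape(-1,1,3),np.zeros(3),np.zeros(3),c["K"],c["distortion"])[0][:,0]
def place(o,yaw,pts):
    return np.asarray(pts,float)@R.from_euler('z',yaw).as_matrix().T+np.asarray(o)
E
python3 - <<'E'
from h import *
c=cam("top"); d=np.load("pics/top1.npy"); p=cv2.imread("pics/top1.png"); W=cloud(c,d)
def crop(n,u0,v0,u1,v1,s): cv2.imwrite(f"pics/{n}.png",cv2.resize(p[v0:v1,u0:u1],None,fx=s,fy=s,interpolation=cv2.INTER_CUBIC)*1)
crop("sq1",390,230,490,300,8); crop("ld1",185,145,345,265,5)
for uv in [(410,260),(455,251),(430,248),(270,220),(260,178),(207,215),(300,196),(360,250)]: print(uv,W[uv[1],uv[0]].round(4))
m=(W[...,2]>.008)&(W[...,2]<.03); m[:, :395]=0;m[:,475:]=0;m[:235]=0;m[290:]=0
pts=W[m][:,:2].astype(np.float32); print(len(pts),cv2.minAreaRect(pts))
m=(W[...,2]>.04); m[:, :395]=0;m[:,475:]=0;m[:235]=0;m[290:]=0
pts=W[m][:,:2].astype(np.float32); print(len(pts),cv2.minAreaRect(pts),pts.mean(0))
m=(W[...,2]>.05)&(W[...,2]<.09); m[:, :190]=0;m[:,335:]=0;m[:150]=0;m[260:]=0
pts=W[m][:,:2].astype(np.float32); print(len(pts),cv2.minAreaRect(pts))
m=(W[...,2]>.054)&(W[...,2]<.0645);m[:, :190]=0;m[:,335:]=0;m[:150]=0;m[260:]=0
print(np.median(W[m][:,2]))
E
```

```text
(410, 260) [ 0.5168 -0.2223  0.0209]
(455, 251) [ 0.5404 -0.3307  0.0151]
(430, 248) [ 0.5394 -0.2627  0.0653]
(270, 220) [0.6029 0.1103 0.0623]
(260, 178) [0.7007 0.1349 0.0753]
(207, 215) [0.6146 0.2601 0.0572]
(300, 196) [0.6607 0.0406 0.0648]
(360, 250) [ 0.5423 -0.1039  0.0049]
857 ((0.5098179578781128, -0.2800067365169525), (0.118444062769413, 0.1754385232925415), 5.64276647567749)
128 ((0.5435714721679688, -0.26472392678260803), (0.04047403857111931, 0.012986128218472004), 89.45574188232422) [ 0.54279244 -0.26379964]
9773 ((0.647834300994873, 0.13379602134227753), (0.28929805755615234, 0.19979378581047058), 84.44697570800781)
0.060522589247309355
```

View pics/sq1.png

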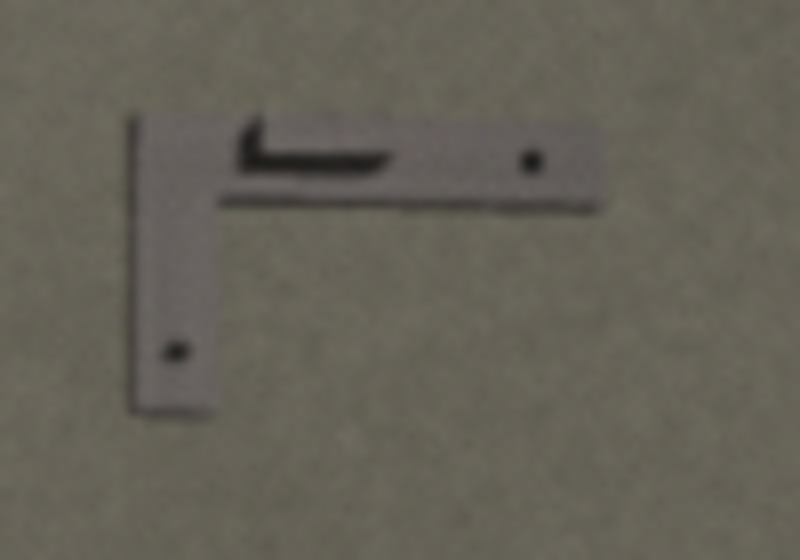

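View pics/ld1.png

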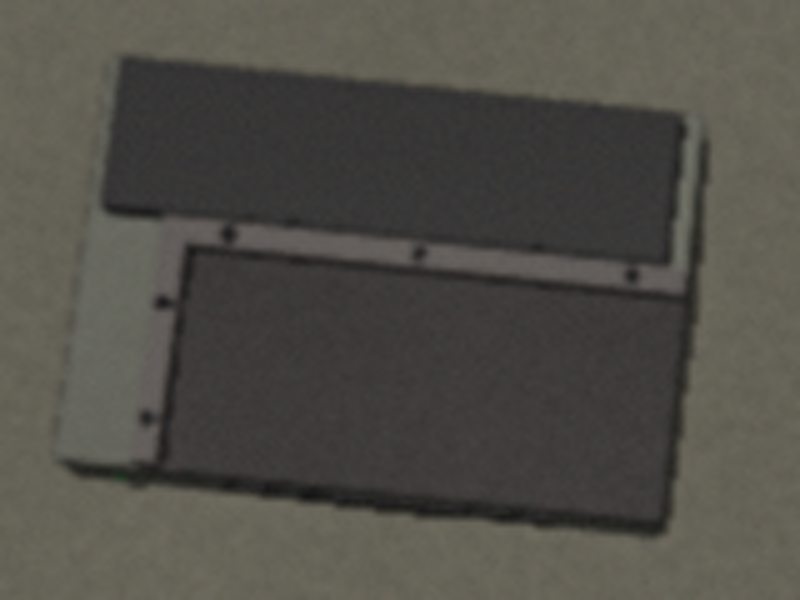

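```bash
cat >> h.py <<'E'
from scipy.optimize import least_squares
def fitpose(c,obs,x0):
    # obs: list of (local pt, uv); unknown x,y,yaw
    L=np.array([o[0] for o in obs]);U=np.array([o[1] for o in obs])
    f=lambda x:(proj(c,place([x[0],x[1],0],x[2],L))-U).ravel()
    r=least_squares(f,x0); return r.x, f(r.x).reshape(-1,2).round(2)
E
python3 - <<'E'
from h import *
c=cam("top"); print(c["wfc"][:3,3])
def U(x,y,u0,v0,s): return (u0+(x+.5)/s-.5, v0+(y+.5)/s-.5)
S=[((0,0,.016),(133,118)),((0,-.14,.016),(600,121)),((-.09,0,.016),(134,410)),((-.025,-.14,.016),(600,205)),((-.025,-.025,.016),(218,197)),((-.09,-.025,.016),(214,410))]
x,r=fitpose(c,[(a,U(*b,390,230,8)) for a,b in S],[.55,-.21,0]);print(x,r)
print("grip",place([x[0],x[1],0],x[2],[[-.0125,-.05,.045]]))
Lp=[((0,0,.078),(188,243)),((0,-.235,.078),(686,292)),((-.105,0,.078),(157,464)),((.012,-.235,.078),(688,268)),((-.105,-.235,.060),(664,525))]
x2,r=fitpose(c,[(a,U(*b,185,145,5)) for a,b in Lp],[.65,.24,0]);print(x2,r)
E
```

```text
[ 0.32789404 -0.03198177  1.42800323]
[ 0.55692454 -0.21387844 -0.00918761] [[-0.15 -0.61]
 [ 0.1   0.07]
 [-0.23  0.2 ]
 [ 0.27 -0.1 ]
 [-0.3   0.  ]
 [ 0.31  0.41]]
grip [[ 0.54396569 -0.26376149  0.045     ]]
[ 0.66229006  0.22261393 -0.09438357] [[-0.21  0.13]
 [ 0.08  0.42]
 [ 0.09 -0.06]
 [ 0.22  0.21]
 [-0.17 -0.69]]
```

```bash
python3 - <<'E'
from h import *
c=cam("top"); W=cloud(c,np.load("pics/top1.npy"))
m=(W[...,2]>.15)&(W[...,0]>.15)&(W[...,0]<.8)&(W[...,1]<.6)&(W[...,1]>-.5)
print(m.sum()); 
if m.sum(): print(np.nanmin(W[m],0),np.nanmax(W[m],0))
for uv in [(75,300),(30,295),(20,385)]: print(W[uv[1],uv[0]])
E
```

```text
4702
[0.16975055 0.24623392 0.15003255] [0.49135041 0.59999094 0.77248911]
[0.40946098 0.54284394 0.08962212]
[0.41477648 0.60737657 0.16367194]
[0.23921599 0.53716464 0.30923348]
```

Emit:
{"fn": "carry_out", "kwargs": {
  "delta_pos": [
    [10,-55,0],
    [35,-105,0],
    [70,-155,0],
    [110,-200,0],
    [150,-245,0],
    [190,-290,0],
    [230,-335,0],
    [275,-375,-10],
    [320,-420,-20],
    [360,-457,-30],
    [360,-457,-30],
    [360,-457,-30]
  ],
  "roll": [-0.15,-0.3,-0.45,-0.6,-0.75,-0.9,-1.05,-1.2,-1.27,-1.27,-1.27,-1.27],
  "jaw": 85,
  "force": 50
}}

```text
time_s: 1.6
ee_pos: [0.5992, 0.1201, 0.2007]
ee_rot: [-1.571, 0.002, -0.094]
contact_force: [-0.5, 0.5, 0.4]
width: 1.001
```

```bash
python3 - <<'E'
from h import *
s=ctrl.state(); print(s['time_s'],s['ee_pos'],s['ee_rot'],s['contact_force'])
p,d=viewer.snapshot("wrist"); cv2.imwrite("pics/w1.png",p); np.save("pics/w1.npy",d)
np.save("pics/w1s.npy",np.r_[s['ee_pos'],s['ee_rot']])
E
```

```text
1.6 [0.59917297 0.12010687 0.20072324] [-1.57085775e+00  1.53051119e-03 -9.38501442e-02] [-0.46887416  0.46105019  0.37898908]
```

View pics/w1.png

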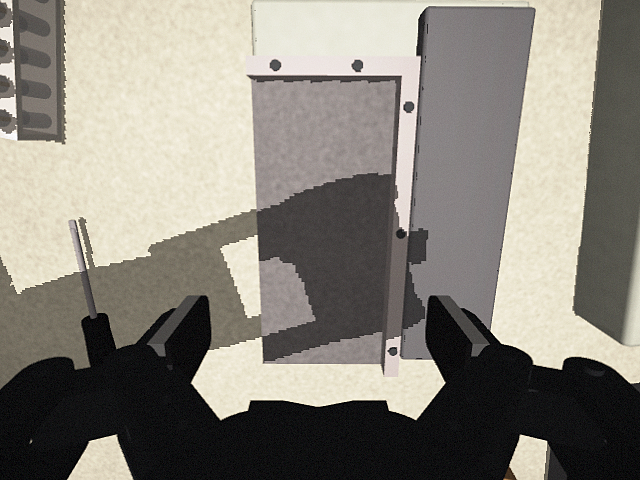

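The wrist view shows the whole ledge, with the stops' inside top corner near (401,76), the end stop's far end near (248,76) and the back stop's near end at (385,375). I'll fit the edges by zooming in.

```bash
python3 - <<'E'
from h import *
p=cv2.imread("pics/w1.png")
a=cv2.resize(p[45:105,240:440],None,fx=4,fy=4,interpolation=cv2.INTER_CUBIC)
b=cv2.resize(p[330:385,250:420],None,fx=4,fy=4,interpolation=cv2.INTER_CUBIC)
o=np.zeros((240+220+10,800,3),np.uint8);o[:240]=a;o[250:,:680]=b
cv2.imwrite("pics/w1z.png",o)
g=cv2.cvtColor(p,cv2.COLOR_BGR2GRAY)
print(g[60:95:1,330]); 
for r in (130,300): print(r,g[r,380:425])
E
```

```text
[231 228 232 231 232 230 231 231 228 232 231 230 233 233 248 175  56  69
  71  71  54 134 160 149 146 147 156 150 159 151 150 145 145 149 148]
130 [149 148 152 157 153 151 157 159 153 151 141 149 157 110  84  81  77  58
 132 224 232 228 227 226 227 228 225 226 228 227 225 225 227 228 236 185
  77  77 101 116 126 134 137 132 131]
300 [ 64  61  59  63  73  73  72  71  92 104 104 112 103 104 103 101 104 106
 102 100 100 104 107  82  54  50  52  58  59  58  60  57  57  62  58  60
  59  59  55  57  56  51 112 131 125]
```

View pics/w1z.png

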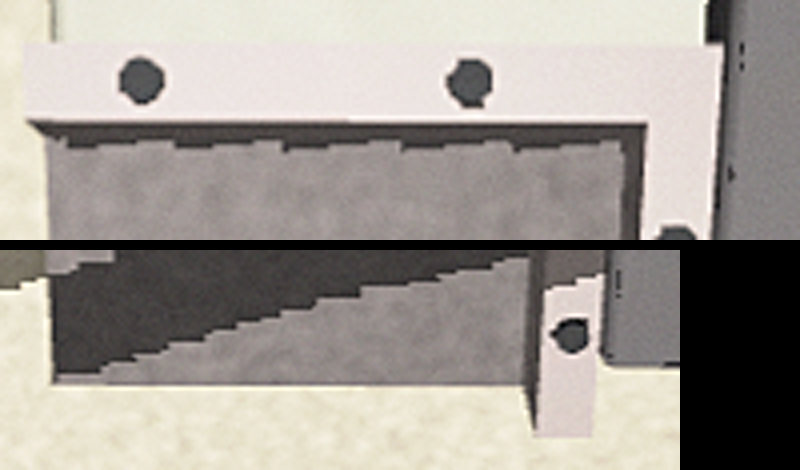

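```bash
python3 - <<'E'
from h import *
w=np.load("pics/w1s.npy"); c=cam("wrist",dict(ee_pos=w[:3],ee_rot=w[3:]))
def U(x,y,u0,v0,s): return (u0+(x+.5)/s-.5, v0+(y+.5)/s-.5)
A=[((0,0,.078),(647,123)),((-.105,0,.078),(25,121)),((-.105,.012,.078),(25,44)),((.012,.012,.078),(723,46))]
B=[((0,-.235,.078),(536,186)),((.012,-.235,.078),(592,186)),((-.105,-.235,.06),(52,133))]
obs=[(a,U(*b,240,45,4)) for a,b in A]+[(a,U(*b,250,330,4)) for a,b in B]
x,r=fitpose(c,obs,[.66,.22,-.09]);print(x,r.tolist())
f=lambda k:[o for i,o in enumerate(obs) if i in k]
print(fitpose(c,f([0,1,4,5]),x)[0])
E
```

```text
[ 0.66628432  0.22353673 -0.09863225] [[0.52, -0.34], [-0.32, -0.45], [-1.18, -0.76], [0.74, -0.54], [0.16, 1.2], [0.39, 1.24], [-0.25, 1.24]]
[ 0.66611444  0.22372866 -0.09805774]
```

Emit:
{"fn": "carry_out", "kwargs": {
  "delta_pos": [
    [-9,-60,0],
    [-18,-120,0],
    [-27,-180,0],
    [-36,-240,0],
    [-45,-300,0],
    [-54,-360,0],
    [-59,-380,0],
    [-59,-380,0],
    [-59,-380,0]
  ],
  "roll": [0.02,0.04,0.06,0.085,0.085,0.085,0.085,0.085,0.085]
}}

```text
time_s: 2.78
ee_pos: [0.5411, -0.258, 0.2014]
ee_rot: [-1.57, 0.0, -0.007]
contact_force: [-0.9, 0.5, -0.2]
width: 0.996
```

```bash
python3 - <<'E'
from h import *
s=ctrl.state(); print(s['time_s'],s['ee_pos'],s['ee_rot'],s['contact_force'])
p,d=viewer.snapshot("wrist"); cv2.imwrite("pics/w2.png",p)
np.save("pics/w2s.npy",np.r_[s['ee_pos'],s['ee_rot']])
c=cam("wrist",s)
o=[.5569,-.2139,0]
pts=place(o,-.0092,[[0,0,.016],[0,-.14,.016],[-.09,0,.016],[-.0065,-.03,.062],[-.0185,-.03,.062],[-.0065,-.07,.062]])
print(proj(c,pts))
u0,v0=np.array(proj(c,pts)).min(0).astype(int)-20; u1,v1=np.array(proj(c,pts)).max(0).astype(int)+20
u0,v0=max(u0,0),max(v0,0)
k=p[v0:v1,u0:u1]; print(u0,v0,k.shape)
cv2.imwrite("pics/w2z.png",cv2.resize(k,None,fx=3,fy=3,interpolation=cv2.INTER_CUBIC)[:600,:800])
E
```

```text
2.775 [ 0.54105764 -0.25803798  0.20138403] [-1.57019162e+00  7.26749695e-06 -6.69554922e-03] [-0.87651111  0.47346921 -0.1580867 ]
[[334.50727715 166.81586943]
 [332.58138707 311.2150739 ]
 [232.77958667 166.69484633]
 [328.29110976 209.89555088]
 [312.98536207 209.87324925]
 [327.84656648 258.40071837]]
212 146 (185, 142, 3)
```

View pics/w2.png

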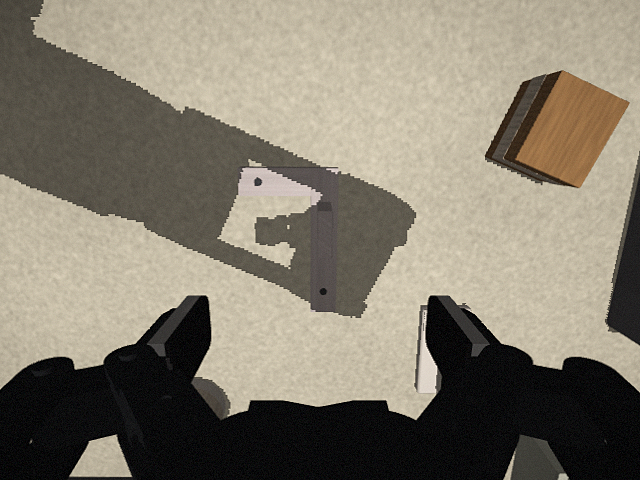

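View pics/w2z.png

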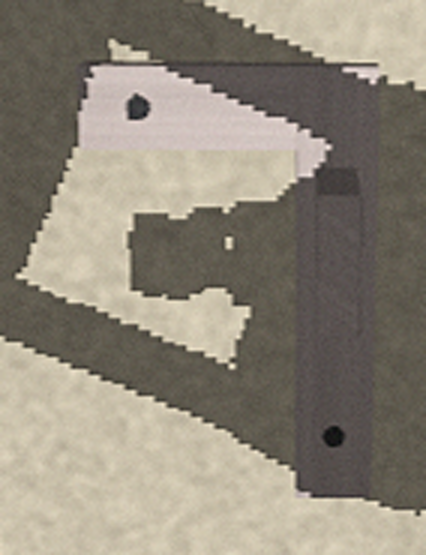

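```bash
python3 - <<'E'
from h import *
w=np.load("pics/w2s.npy"); c=cam("wrist",dict(ee_pos=w[:3],ee_rot=w[3:]))
def U(x,y): return (212+(x+.5)/3-.5, 146+(y+.5)/3-.5)
A=[((0,0,.016),(379,66)),((0,-.14,.016),(372,497)),((-.025,-.14,.016),(296,497)),((-.025,-.025,.016),(296,150)),((-.09,-.025,.016),(78,150)),((-.0065,-.03,.062),(361,195)),((-.0185,-.03,.062),(316,195))]
x,r=fitpose(c,[(a,U(*b)) for a,b in A],[.556,-.21,0]);print(x,r.tolist())
print("grip",place([x[0],x[1],0],x[2],[[-.0125,-.05,.045]]))
E
```

```text
[ 0.55998101 -0.21448716 -0.00908759] [[-0.01, -0.2], [0.05, 0.4], [0.05, 0.37], [-0.47, -0.1], [0.22, -0.18], [0.22, -0.06], [-0.07, -0.08]]
grip [[ 0.54702715 -0.26437151  0.045     ]]
```

Emit:
{"fn": "carry_out", "kwargs": {
  "delta_pos": [
    [2,-3,-50],
    [5,-5,-100],
    [5,-5,-115],
    [5,-5,-115]
  ],
  "roll": [-0.002,-0.002,-0.002,-0.002]
}}

```text
time_s: 3.32
ee_pos: [0.5458, -0.2638, 0.0861]
ee_rot: [-1.57, 0.001, -0.009]
contact_force: [-0.7, 0.1, -0.0]
width: 0.998
```

```bash
python3 - <<'E'
from h import *
s=ctrl.state(); print(s['time_s'],s['ee_pos'],s['ee_rot'],s['contact_force'])
p,d=viewer.snapshot("wrist"); cv2.imwrite("pics/w3.png",p)
np.save("pics/w3s.npy",np.r_[s['ee_pos'],s['ee_rot']])
E
```

```text
3.325 [ 0.54575151 -0.26381886  0.08605136] [-1.57004632e+00  1.43599080e-03 -8.85155393e-03] [-0.66914615  0.10758954 -0.00953905]
```

View pics/w3.png

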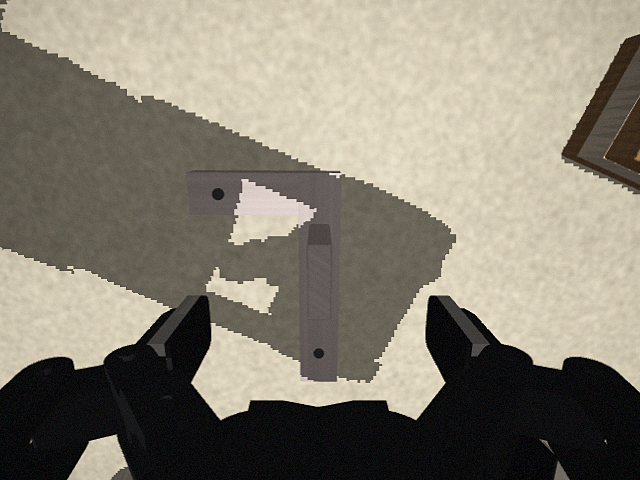

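The blade's top is at columns 308–331 and centred between the fingers at 210 and 426. Now I'll descend and close.

Emit:
{"fn": "carry_out", "kwargs": {
  "delta_pos": [
    [0,0,-30],
    [0,0,-55],
    [0,0,-60],
    [0,0,-60]
  ],
  "roll": [0,0,0,0]
}}

```text
time_s: 3.88
ee_pos: [0.5467, -0.2652, 0.0277]
ee_rot: [-1.572, -0.002, -0.01]
contact_force: [-0.4, 0.0, 0.4]
width: 0.992
```

Emit:
{"fn": "carry_out", "kwargs": {
  "delta_pos": [
    [0,0,0],
    [0,0,0],
    [0,0,0],
    [0,0,0],
    [0,0,0],
    [0,0,0],
    [0,0,0],
    [0,0,0]
  ],
  "roll": [0,0,0,0,0,0,0,0],
  "jaw": 0,
  "force": 50
}}

```text
time_s: 4.88
ee_pos: [0.546, -0.2649, 0.0265]
ee_rot: [-1.571, -0.0, -0.01]
contact_force: [-0.6, 0.7, 5.6]
width: 0.134
```

```bash
python3 - <<'E'
from h import *
s=ctrl.state(); print(s['time_s'],s['ee_pos'],s['ee_rot'],s['contact_force'],s['moment'],s['width']*85.4)
p,d=viewer.snapshot("wrist"); cv2.imwrite("pics/w4.png",p)
np.save("pics/w4s.npy",np.r_[s['ee_pos'],s['ee_rot']])
E
```

```text
4.875 [ 0.54595352 -0.2648813   0.02650855] [-1.57088589e+00 -2.35853567e-04 -1.00037310e-02] [-0.55296385  0.66101057  5.61685502] [ 0.09916263  0.12313993 -0.04451551] 11.419604644472361
```

View pics/w4.png

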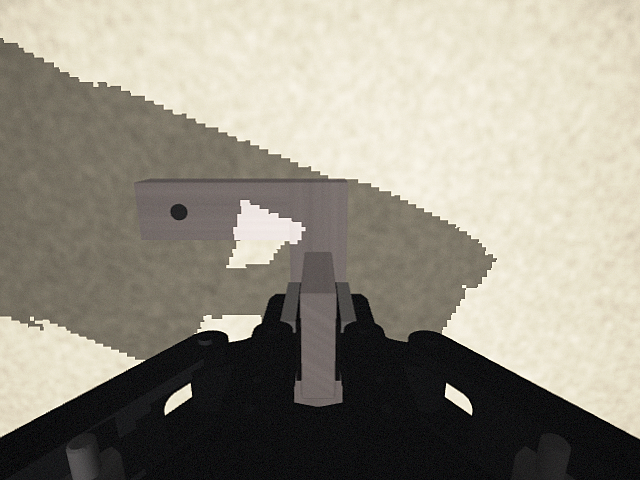

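The blade is gripped at a width of 11.4 mm, with the L level under the fingers. Lifting now and carrying it toward the ledge at height.

Emit:
{"fn": "carry_out", "kwargs": {
  "delta_pos": [
    [0,0,10],
    [0,0,35],
    [0,0,75],
    [2,15,110],
    [10,55,120],
    [20,105,120],
    [30,155,120],
    [40,205,120],
    [50,255,120],
    [60,305,120],
    [70,355,120],
    [76,400,120]
  ],
  "roll": [0,0,0,0,0,-0.01,-0.02,-0.04,-0.06,-0.08,-0.087,-0.087]
}}

```text
time_s: 6.42
ee_pos: [0.6217, 0.137, 0.1462]
ee_rot: [-1.571, 0.0, -0.097]
contact_force: [-0.1, 0.0, -3.7]
width: 0.133
```

```bash
python3 - <<'E'
from h import *
s=ctrl.state(); print(s['time_s'],s['ee_pos'],s['ee_rot'],s['contact_force'],s['moment'],s['width']*85.4)
E
```

```text
6.425 [0.62167193 0.1369577  0.14624647] [-1.57093957e+00  4.23719778e-04 -9.67066994e-02] [-0.05316873  0.00734556 -3.6645853 ] [-0.04064054 -0.11579487 -0.00344939] 11.350754555421037
```

Emit:
{"fn": "carry_out", "kwargs": {
  "delta_pos": [
    [3,15,-5],
    [4,20,-10],
    [4,20,-15],
    [4,20,-15]
  ],
  "roll": [0,0,0,0]
}}

```text
time_s: 6.92
ee_pos: [0.6252, 0.1538, 0.1306]
ee_rot: [-1.572, 0.001, -0.098]
contact_force: [0.1, -0.5, -2.5]
width: 0.134
```

```bash
python3 - <<'E'
from h import *
s=ctrl.state(); print(s['time_s'],s['ee_pos'],s['ee_rot'],s['contact_force'],s['moment'],s['width']*85.4)
p,d=viewer.snapshot("wrist"); cv2.imwrite("pics/w5.png",p); np.save("pics/w5.npy",d)
np.save("pics/w5s.npy",np.r_[s['ee_pos'],s['ee_rot']])
cv2.imwrite("pics/w5z.png",cv2.resize(p[60:260,120:386],None,fx=3,fy=3,interpolation=cv2.INTER_CUBIC))
E
```

```text
6.925 [0.62523997 0.1537648  0.13058129] [-1.57157254e+00  1.40806300e-03 -9.81814372e-02] [ 0.0574234  -0.48111066 -2.45326521] [-0.06638548 -0.02615131 -0.04995454] 11.445595472689947
```

View pics/w5.png

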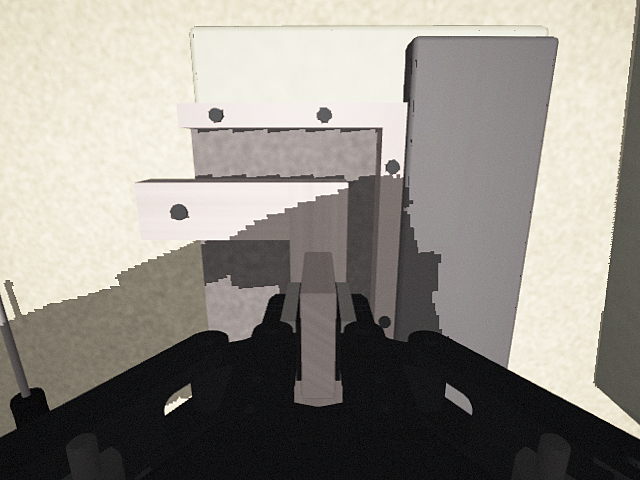

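View pics/w5z.png

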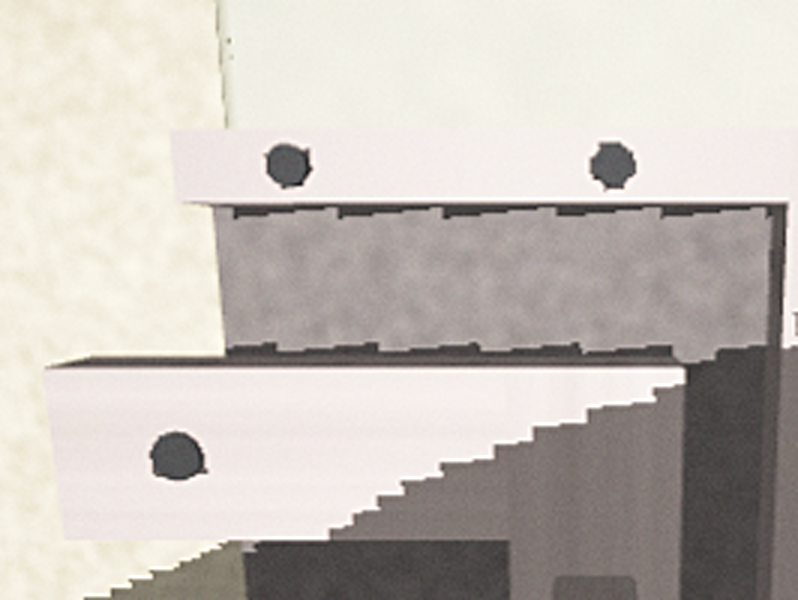

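```bash
python3 - <<'E'
from h import *
w=np.load("pics/w5s.npy"); c=cam("wrist",dict(ee_pos=w[:3],ee_rot=w[3:]))
p=cv2.imread("pics/w5.png"); g=cv2.cvtColor(p,cv2.COLOR_BGR2GRAY).astype(float)
def edge_h(u0,u1,v0,v1,sgn):  # per column, strongest vertical gradient
    r=[]
    for u in range(u0,u1):
        col=g[v0:v1,u]; d=sgn*np.diff(col); k=d.argmax()
        a=d[max(k-1,0):k+2]; a=np.clip(a,0,None); idx=np.arange(max(k-1,0),max(k-1,0)+len(a))
        r.append((u,v0+.5+(a*idx).sum()/a.sum()))
    return np.array(r)
def edge_v(v0,v1,u0,u1,sgn):
    r=[]
    for v in range(v0,v1):
        row=g[v,u0:u1]; d=sgn*np.diff(row); k=d.argmax()
        a=np.clip(d[max(k-1,0):k+2],0,None); idx=np.arange(max(k-1,0),max(k-1,0)+len(a))
        r.append((u0+.5+(a*idx).sum()/a.sum(),v))
    return np.array(r)
def line(P,z,n):
    Q=onz(c,P,z)[:,:2]; m=np.median(Q,0)
    vx,vy,x,y=cv2.fitLine(Q.astype(np.float32).reshape(-1,1,2),cv2.DIST_HUBER,0,1e-5,1e-5).ravel()
    t=np.arctan2(vy,vx); res=np.abs((Q-[x,y])@[-vy,vx])
    print(n,"ang",t,"pt",x,y,"res mm",np.median(res)*1e3); return t,np.array([x,y])
zs=w[2]-.0265+.016
line(edge_h(190,372,120,136,-1),.078,"end stop face (along x)")
line(edge_h(182,372,98,108,1),.078,"end stop outer") 
line(edge_h(140,345,176,188,1),zs,"sq short outer")
line(edge_h(145,225,234,246,-1),zs,"sq short inner L")
line(edge_v(140,172,372,390,1),.078,"back stop face")
line(edge_v(200,300,395,412,-1),.078,"bs outer")
line(edge_v(188,280,340,355,-1),zs,"sq long outer")
w1=np.load("pics/w1s.npy"); c=cam("wrist",dict(ee_pos=w1[:3],ee_rot=w1[3:]))
g=cv2.cvtColor(cv2.imread("pics/w1.png"),cv2.COLOR_BGR2GRAY).astype(float)
line(edge_h(252,395,68,80,-1),.078,"w1 end face")
line(np.r_[edge_v(90,180,390,406,1)],.078,"w1 back face upper")
line(np.r_[edge_v(90,180,390,406,1),edge_v(345,372,378,390,1)],.078,"w1 back face all")
E
```

```text
end stop face (along x) ang -0.09922305 pt 0.60840446 0.22931704 res mm 0.02359107290122996
end stop outer ang 0.0 pt 0.0 0.0 res mm nan
sq short outer ang -0.09901694 pt 0.5974302 0.2071749 res mm 0.006215728066545535
sq short inner L ang -0.123649426 pt 0.5680826 0.18535826 res mm 0.4830495479625097
back stop face ang 1.4740479 pt 0.66446966 0.20951109 res mm 0.04105245971656169
bs outer ang 1.4735625 pt 0.67168 0.15973534 res mm 0.04858997725124075
sq long outer ang 1.4713444 pt 0.6411422 0.18075535 res mm 0.0438580819513236
w1 end face ang -0.0969792 pt 0.6182796 0.22807598 res mm 0.028940375907642174
w1 back face upper ang 1.471684 pt 0.6613033 0.17767356 res mm 0.04251649434376955
w1 back face all ang 1.4724228 pt 0.65800494 0.14421502 res mm 0.04708188115788663<stdin>:9: RuntimeWarning: invalid value encountered in scalar divide
```

Square and stops are parallel to within about 2 mrad, with gaps of about 21 mm and 22 mm. Lowering gently now.

Emit:
{"fn": "carry_out", "kwargs": {
  "delta_pos": [
    [2,0,-12],
    [2,0,-26],
    [2,0,-36],
    [2,0,-38],
    [2,0,-39],
    [2,0,-40],
    [2,0,-41],
    [2,0,-41]
  ],
  "roll": [0,0,0,0,0,0,0,0]
}}

```text
time_s: 7.98
ee_pos: [0.6279, 0.1552, 0.0904]
ee_rot: [-1.571, -0.0, -0.097]
contact_force: [0.1, 0.5, -2.8]
width: 0.135
```

Emit:
{"fn": "carry_out", "kwargs": {
  "delta_pos": [
    [0,0,-1],
    [0,0,-2],
    [0,0,-3],
    [0,0,-3]
  ],
  "roll": [0,0,0,0]
}}

```text
time_s: 8.48
ee_pos: [0.6277, 0.1551, 0.0871]
ee_rot: [-1.571, 0.0, -0.097]
contact_force: [-0.3, 0.3, -2.8]
width: 0.135
```

Emit:
{"fn": "carry_out", "kwargs": {
  "delta_pos": [
    [0,0,-0.5],
    [0,0,-1],
    [0,0,-1]
  ],
  "roll": [0,0,0]
}}

```text
time_s: 8.85
ee_pos: [0.6279, 0.1552, 0.0866]
ee_rot: [-1.571, -0.0, -0.097]
contact_force: [-0.9, -0.8, 0.6]
width: 0.129
```

```bash
python3 -c "
from plant import ctrl
s=ctrl.state();print(s['ee_pos'],s['contact_force'],s['moment'])"
```

```text
[0.62788196 0.15518131 0.08655532] [-0.86628967 -0.83907604  0.64178074] [-0.06198067  0.18473021 -0.00970141]
```

Emit:
{"fn": "carry_out", "kwargs": {
  "delta_pos": [
    [0,0,-0.5],
    [0,0,-0.5],
    [0,0,-0.5]
  ],
  "roll": [0,0,0]
}}

```text
time_s: 9.22
ee_pos: [0.6279, 0.1552, 0.0866]
ee_rot: [-1.571, -0.0, -0.097]
contact_force: [-2.7, -1.3, 6.3]
width: 0.136
```

```bash
python3 - <<'E'
from h import *
s=ctrl.state(); print(s['time_s'],s['ee_pos'],s['ee_rot'],s['contact_force'],s['moment'],s['width']*85.4)
p,d=viewer.snapshot("scene"); cv2.imwrite("pics/s2.png",p)
cv2.imwrite("pics/s2z.png",cv2.resize(p[230:390,250:440],None,fx=3.7,fy=3.7,interpolation=cv2.INTER_CUBIC))
p,d=viewer.snapshot("wrist"); cv2.imwrite("pics/w6.png",p)
np.save("pics/w6s.npy",np.r_[s['ee_pos'],s['ee_rot']])
E
```

```text
9.225 [0.6278983  0.15516395 0.08655711] [-1.57069708e+00 -2.93673704e-04 -9.70234253e-02] [-2.66214325 -1.32315809  6.3486462 ] [-0.16937214  0.53489429  0.01393395] 11.61767599200862
```

View pics/s2z.png

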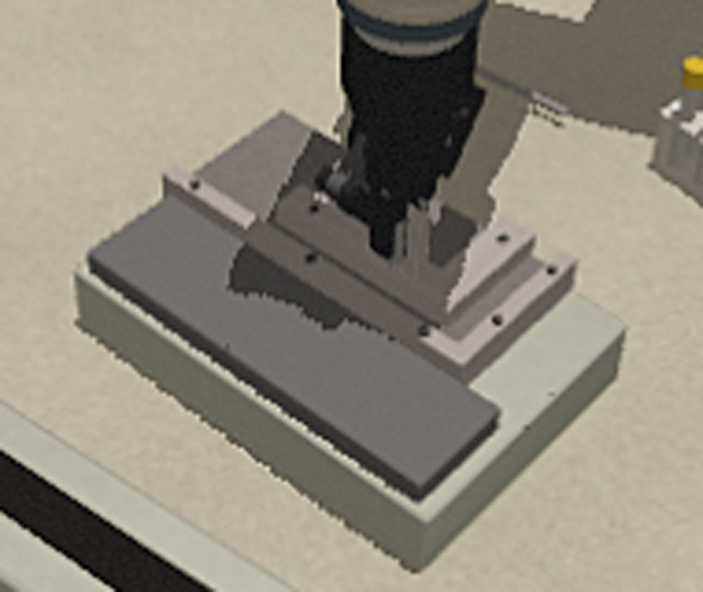

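View pics/w6.png

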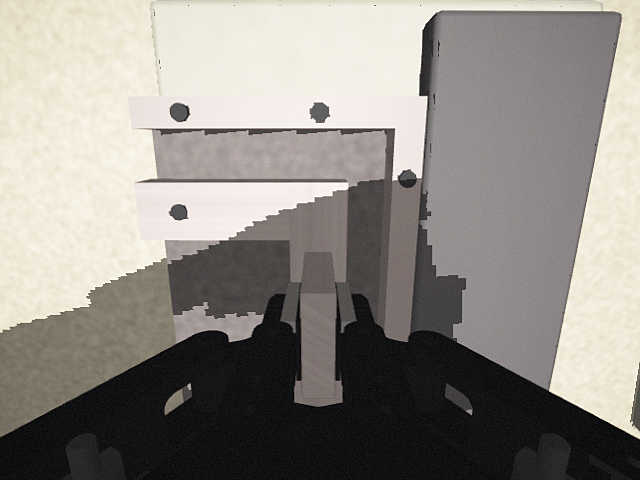

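The square lies flat on the ledge, clear of both stops. Its outer corner is at (347,182) and the stops' inside corner at (396,129). Measuring the gaps and angle precisely.

```bash
cat > e.py <<'E'
from h import *
class E:
    def __init__(s,png,npy):
        w=np.load(npy); s.w=w; s.c=cam("wrist",dict(ee_pos=w[:3],ee_rot=w[3:]))
        s.g=cv2.cvtColor(cv2.imread(png),cv2.COLOR_BGR2GRAY).astype(float)
    def scan(s,a0,a1,b0,b1,sgn,vert):
        r=[]
        for a in range(a0,a1):
            l=s.g[a,b0:b1] if vert else s.g[b0:b1,a]
            d=sgn*np.diff(l); k=d.argmax()
            if d[k]<8: continue
            i=np.arange(max(k-1,0),min(k+2,len(d))); q=np.clip(d[i],0,None)
            e=b0+.5+(q*i).sum()/q.sum(); r.append((e,a) if vert else (a,e))
        return np.array(r)
    def line(s,P,z,n=""):
        Q=onz(s.c,P,z)[:,:2]
        vx,vy,x,y=cv2.fitLine(Q.astype(np.float32).reshape(-1,1,2),cv2.DIST_HUBER,0,1e-5,1e-5).ravel()
        t=np.arctan2(vy,vx); print(n,"ang %.4f pt %.4f %.4f"%(t,x,y),"res mm %.3f"%(np.median(np.abs((Q-[x,y])@[-vy,vx]))*1e3)); return t,np.array([x,y])
def gap(st,sq):
    n=np.array([-np.sin(st[0]),np.cos(st[0])]); return abs((sq[1]-st[1])@n)*1e3
E
python3 - <<'E'
from e import *
e=E("pics/w6.png","pics/w6s.npy")
a=e.line(e.scan(140,385,122,136,-1,0),.078,"end face"); b=e.line(e.scan(142,345,176,188,1,0),.076,"sq short")
c=e.line(e.scan(134,176,380,402,1,1),.078,"back face"); d=e.line(e.scan(190,275,341,353,-1,1),.076,"sq long")
print(gap(a,b),gap(c,d), "dyaw",a[0]-b[0],c[0]-d[0])
E
```

```text
end face ang -0.0980 pt 0.6152 0.2286 res mm 0.005
sq short ang -0.0980 pt 0.6059 0.2080 res mm 0.006
back face ang 1.4731 pt 0.6651 0.2159 res mm 0.023
sq long ang 1.4736 pt 0.6440 0.1844 res mm 0.040
21.452509 17.951036 dyaw -1.5087426e-05 -0.00049471855
```

Gaps are 18.0 mm to the back stop and 21.5 mm to the end stop, with yaw parallel to within 0.5 mrad. Sliding to about 2.5 mm from both stops.

Emit:
{"fn": "carry_out", "kwargs": {
  "delta_pos": [
    [2,2,0.4],
    [5,5,0.4],
    [8,8,0.4],
    [11,11,0.4],
    [14,14,0.4],
    [16,16,0.4],
    [17.3,17.4,0.4],
    [17.3,17.4,0.4],
    [17.3,17.4,0.4]
  ],
  "roll": [0,0,0,0,0,0,0,0,0],
  "force": 45
}}

```text
time_s: 10.45
ee_pos: [0.6456, 0.1727, 0.0866]
ee_rot: [-1.571, -0.001, -0.097]
contact_force: [-1.7, -1.9, 5.3]
width: 0.132
```

```bash
python3 - <<'E'
from h import *
s=ctrl.state(); print(s['time_s'],s['ee_pos'],s['ee_rot'],s['contact_force'],s['moment'],s['width']*85.4)
p,d=viewer.snapshot("wrist"); cv2.imwrite("pics/w7.png",p)
np.save("pics/w7s.npy",np.r_[s['ee_pos'],s['ee_rot']])
cv2.imwrite("pics/w7z.png",cv2.resize(p[110:290,120:400],None,fx=2.8,fy=2.8,interpolation=cv2.INTER_CUBIC))
E
```

```text
10.45 [0.64558434 0.17269655 0.08655131] [-1.57071664e+00 -6.55409326e-04 -9.68969140e-02] [-1.65657932 -1.93648559  5.27804402] [-0.28659938  0.38826257  0.04911521] 11.31093309432974
```

View pics/w7z.png

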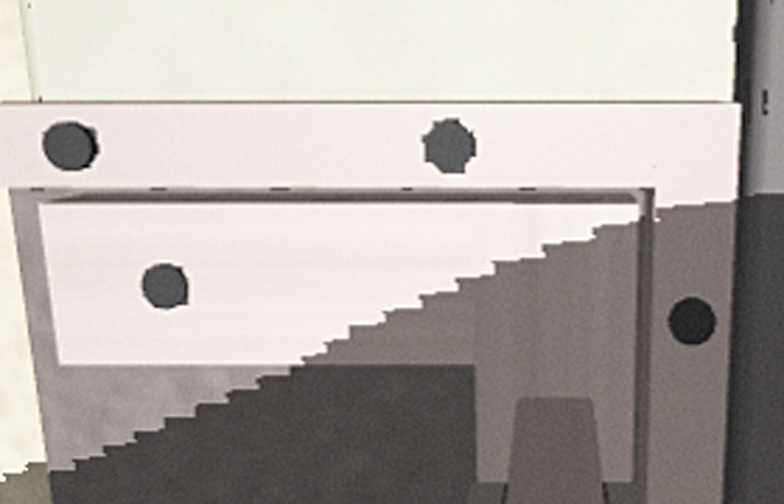

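Gaps of a few millimetres remain on both sides and the edges are parallel. Creeping into the end stop first.

Emit:
{"fn": "carry_out", "kwargs": {
  "delta_pos": [
    [0.05,0.5,0],
    [0.1,1,0],
    [0.15,1.5,0],
    [0.2,2,0],
    [0.2,2,0]
  ],
  "roll": [0,0,0,0,0]
}}

```text
time_s: 11.12
ee_pos: [0.646, 0.1745, 0.0866]
ee_rot: [-1.571, -0.001, -0.097]
contact_force: [-0.6, -4.3, 4.9]
width: 0.137
```

Emit:
{"fn": "carry_out", "kwargs": {
  "delta_pos": [
    [0.03,0.3,0],
    [0.06,0.6,0],
    [0.06,0.6,0]
  ],
  "roll": [0,0,0]
}}

```text
time_s: 11.5
ee_pos: [0.6461, 0.175, 0.0866]
ee_rot: [-1.571, -0.001, -0.097]
contact_force: [0.3, -4.4, 5.5]
width: 0.135
```

Emit:
{"fn": "carry_out", "kwargs": {
  "delta_pos": [
    [0.03,0.3,0],
    [0.06,0.6,0],
    [0.06,0.6,0]
  ],
  "roll": [0,0,0]
}}

```text
time_s: 11.88
ee_pos: [0.6461, 0.1753, 0.0866]
ee_rot: [-1.571, -0.001, -0.097]
contact_force: [-0.7, -5.5, 6.0]
width: 0.133
```

```bash
python3 -c "
from plant import ctrl
s=ctrl.state();print(s['ee_pos'],s['ee_rot'],s['contact_force'],s['moment'])"
```

```text
[0.64608083 0.17530321 0.08655583] [-1.57134423e+00 -1.09552183e-03 -9.68188236e-02] [-0.72415706 -5.52364065  5.95638838] [-0.78123527  0.17062088  0.06234016]
```

Emit:
{"fn": "carry_out", "kwargs": {
  "delta_pos": [
    [0.03,0.3,0],
    [0.06,0.6,0],
    [0.06,0.6,0]
  ],
  "roll": [0,0,0]
}}

```text
time_s: 12.25
ee_pos: [0.6461, 0.1753, 0.0866]
ee_rot: [-1.572, -0.001, -0.097]
contact_force: [-0.5, -8.3, 6.1]
width: 0.133
```

End stop contact: position has stopped and the force is rising. Now creeping into the back stop.

Emit:
{"fn": "carry_out", "kwargs": {
  "delta_pos": [
    [0.5,-0.05,0],
    [1,-0.1,0],
    [1.5,-0.15,0],
    [1.8,-0.18,0],
    [1.8,-0.18,0]
  ],
  "roll": [0,0,0,0,0]
}}

```text
time_s: 12.88
ee_pos: [0.6463, 0.1753, 0.0866]
ee_rot: [-1.573, 0.002, -0.097]
contact_force: [-7.4, -7.7, 11.4]
width: 0.132
```

Emit:
{"fn": "carry_out", "kwargs": {
  "delta_pos": [
    [0.3,-0.03,0],
    [0.6,-0.06,0],
    [0.6,-0.06,0]
  ],
  "roll": [0,0,0]
}}

```text
time_s: 13.25
ee_pos: [0.6464, 0.1753, 0.0866]
ee_rot: [-1.573, 0.003, -0.097]
contact_force: [-9.0, -6.9, 12.9]
width: 0.134
```

Emit:
{"fn": "carry_out", "kwargs": {
  "delta_pos": [
    [0.3,-0.03,0],
    [0.6,-0.06,0],
    [0.6,-0.06,0]
  ],
  "roll": [0,0,0]
}}

```text
time_s: 13.62
ee_pos: [0.6465, 0.1752, 0.0866]
ee_rot: [-1.573, 0.004, -0.097]
contact_force: [-10.8, -7.0, 14.4]
width: 0.135
```

```bash
python3 -c "
from plant import ctrl
s=ctrl.state();print(s['ee_pos'],s['ee_rot'],s['contact_force'],s['moment'])"
```

```text
[0.64647223 0.17524971 0.08656029] [-1.57277021  0.00417261 -0.09681818] [-10.75668416  -7.01051323  14.3899398 ] [-0.8302799   1.89946526  0.13999575]
```

```bash
python3 - <<'E'
from h import *
s=ctrl.state()
p,d=viewer.snapshot("wrist"); cv2.imwrite("pics/w8.png",p)
np.save("pics/w8s.npy",np.r_[s['ee_pos'],s['ee_rot']])
cv2.imwrite("pics/w8z.png",cv2.resize(p[120:320,280:420],None,fx=3,fy=3,interpolation=cv2.INTER_CUBIC))
g=cv2.cvtColor(p,cv2.COLOR_BGR2GRAY)
for r in (195,205,220,250,280): print(r,g[r,335:375])
for cc in (150,220,300): print(cc,g[165:195,cc])
E
```

```text
195 [125 123 123 122 118 123 120 121 121 126 130 130  89  76  83  84  84 110
 122 121 117 117 117 121 118 118 118 119 117 118 119 117 113 116 121 115
 116 114 118 116]
205 [129 125 127 127 119 121 120 123 127 129 123 122  83  79  83  80  92 112
 121 120 115 121 121 118 114 114 120 115 120 116 116 118 118 118 121 116
 114 119 117 116]
220 [123 123 125 122 122 125 124 124 125 121 122 111  83  77  82  83 106 119
 121 117 116 120 116 118 117 116 121 119 119 118 118 119 118 118 115 118
 117 120 121 120]
250 [124 125 120 120 120 121 125 131 124 124 130  87  69  77  78 101 115 117
 117 115 118 119 119 115 112 113 115 116 118 116 117 115 115 114 119 117
 113 117 113 116]
280 [120 126 123 117 122 120 118 128 122 130 108  91  80  85  91 116 118 120
 114 117 118 114 118 114 124 117 111 114 118 120 116 110 118 114 112 115
 114 119 116 119]
150 [ 73  79  87  88  91  91  90  86  77  58  18  73 227 237 231 230 230 231
 230 231 231 235 233 235 233 235 237 236 238 235]
220 [237 236 237 236 236 237 237 236 234 235 235 236 234 236 236 234 238 247
 129 240 243 239 238 239 240 240 240 240 241 240]
300 [240 239 240 238 239 240 240 240 240 239 240 239 239 239 239 238 238 244
 213 193 250 247 242 243 242 241 241 242 242 241]
```

View pics/w8z.png

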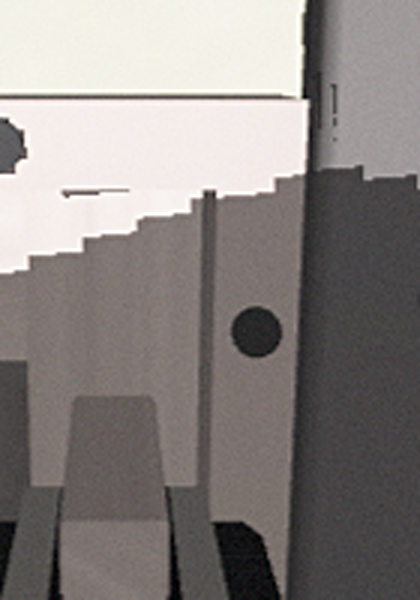

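There's still a gap of about 2 mm at the back stop (columns 346–351): friction has stuck it. I'll back the push off, unload downward, ease the end-stop pressure, then creep again.

Emit:
{"fn": "carry_out", "kwargs": {
  "delta_pos": [
    [-1,0.1,0],
    [-2.2,0.2,0],
    [-2.4,-0.2,0.4],
    [-2.4,-0.7,0.8],
    [-2.4,-0.7,0.8]
  ],
  "roll": [0,0,0,0,0]
}}

```text
time_s: 14.3
ee_pos: [0.6462, 0.1753, 0.0866]
ee_rot: [-1.571, 0.0, -0.097]
contact_force: [1.3, -3.3, -1.5]
width: 0.134
```

```bash
python3 -c "
from plant import ctrl
s=ctrl.state();print(s['ee_pos'],s['ee_rot'],s['contact_force'],s['moment'])"
```

```text
[0.64616242 0.17529137 0.08659061] [-1.57094932e+00  7.19160398e-05 -9.70184345e-02] [ 1.31992895 -3.29018427 -1.49623227] [-0.4998839  -0.14969127  0.00483129]
```

Emit:
{"fn": "carry_out", "kwargs": {
  "delta_pos": [
    [0.4,-0.04,0],
    [0.8,-0.08,0],
    [1.2,-0.12,0],
    [1.2,-0.12,0]
  ],
  "roll": [0,0,0,0]
}}

```text
time_s: 14.8
ee_pos: [0.647, 0.1753, 0.0867]
ee_rot: [-1.571, 0.001, -0.097]
contact_force: [-2.1, -2.8, -2.2]
width: 0.129
```

Emit:
{"fn": "carry_out", "kwargs": {
  "delta_pos": [
    [0.3,-0.03,0],
    [0.6,-0.06,0],
    [0.6,-0.06,0]
  ],
  "roll": [0,0,0]
}}

```text
time_s: 15.18
ee_pos: [0.6479, 0.1752, 0.0869]
ee_rot: [-1.571, 0.0, -0.097]
contact_force: [-1.9, -1.9, -4.0]
width: 0.13
```

Emit:
{"fn": "carry_out", "kwargs": {
  "delta_pos": [
    [0,0,-0.3],
    [0.3,0.1,-0.5],
    [0.6,0.1,-0.5],
    [0.6,0.1,-0.5]
  ],
  "roll": [0,0,0,0]
}}

```text
time_s: 15.68
ee_pos: [0.6481, 0.1751, 0.0866]
ee_rot: [-1.571, 0.001, -0.097]
contact_force: [-4.7, -3.0, 1.5]
width: 0.132
```

Emit:
{"fn": "carry_out", "kwargs": {
  "delta_pos": [
    [0.2,0,0],
    [0.4,0,0],
    [0.4,0,0]
  ],
  "roll": [0,0,0]
}}

```text
time_s: 16.05
ee_pos: [0.6481, 0.1751, 0.0866]
ee_rot: [-1.571, 0.002, -0.097]
contact_force: [-4.9, -3.3, 1.3]
width: 0.133
```

```bash
python3 - <<'E'
from h import *
s=ctrl.state();print(s['ee_pos'],s['ee_rot'],s['contact_force'],s['moment'])
p,d=viewer.snapshot("wrist"); cv2.imwrite("pics/w9.png",p)
cv2.imwrite("pics/w9z.png",cv2.resize(p[140:310,120:400],None,fx=2.8,fy=2.8,interpolation=cv2.INTER_CUBIC))
E
```

```text
[0.64809695 0.17513262 0.08661481] [-1.57125519  0.00157683 -0.09705204] [-4.94217699 -3.27063835  1.33784254] [-0.57918059  0.84363802  0.06893371]
```

View pics/w9z.png

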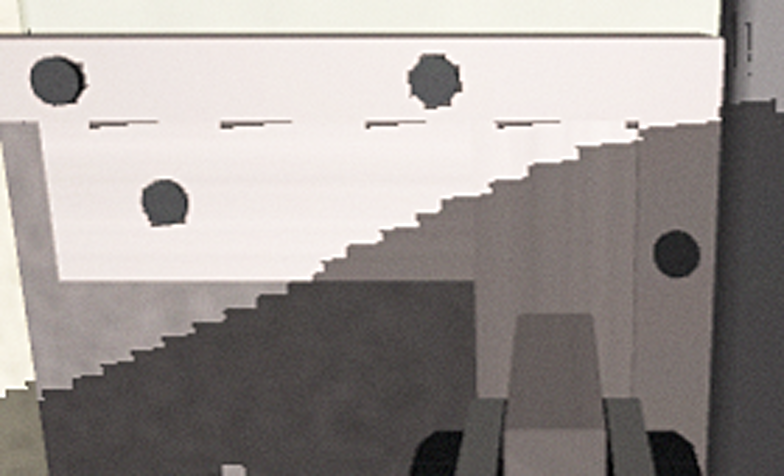

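Both gaps look closed. Adding a light, firm press on both stops.

Emit:
{"fn": "carry_out", "kwargs": {
  "delta_pos": [
    [0.1,0.3,0],
    [0.2,0.6,0],
    [0.4,0.6,0],
    [0.6,0.6,0],
    [0.6,0.6,0],
    [0.6,0.6,0]
  ],
  "roll": [0,0,0,0,0,0]
}}

```text
time_s: 16.85
ee_pos: [0.6481, 0.1751, 0.0866]
ee_rot: [-1.572, 0.003, -0.097]
contact_force: [-7.5, -5.2, 3.6]
width: 0.132
```

```bash
python3 - <<'E'
from h import *
s=ctrl.state();print(s['ee_pos'],s['ee_rot'],s['contact_force'],s['moment'])
E
```

```text
[0.64810973 0.17512535 0.08660508] [-1.57226193  0.0027176  -0.09699987] [-7.4593099  -5.21070022  3.58937992] [-1.00767555  1.12064072  0.04493638]
```

Emit:
{"fn": "carry_out", "kwargs": {
  "delta_pos": [
    [0.2,0.3,0],
    [0.4,0.6,0],
    [0.4,0.6,0],
    [0.4,0.6,0]
  ],
  "roll": [0,0,0,0]
}}

```text
time_s: 17.35
ee_pos: [0.6481, 0.1751, 0.0866]
ee_rot: [-1.573, 0.003, -0.097]
contact_force: [-8.8, -9.1, 5.5]
width: 0.129
```

```bash
python3 - <<'E'
from h import *
s=ctrl.state();print(s['ee_pos'],s['ee_rot'],s['contact_force'],s['moment'])
E
```

```text
[0.64812231 0.17512973 0.08663108] [-1.57322292  0.00348235 -0.09693046] [-8.78574616 -9.07572534  5.46904649] [-1.29447748  1.32954362  0.05433744]
```

Emit:
{"fn": "carry_out", "kwargs": {
  "delta_pos": [
    [0,0,0],
    [0,0,0],
    [0,0,0]
  ],
  "roll": [-0.002,-0.004,-0.004]
}}

```text
time_s: 17.73
ee_pos: [0.6481, 0.1751, 0.0866]
ee_rot: [-1.573, 0.003, -0.101]
contact_force: [-9.6, -9.8, 5.7]
width: 0.134
```

```bash
python3 - <<'E'
from h import *
s=ctrl.state();print(s['ee_pos'],s['ee_rot'],s['contact_force'],s['moment'])
E
```

```text
[0.64812605 0.17514334 0.086615  ] [-1.57330796  0.00346581 -0.10058124] [-9.55732581 -9.76106102  5.65375935] [-1.25702604  1.35926883  0.25766038]
```

Emit:
{"fn": "carry_out", "kwargs": {
  "delta_pos": [
    [0,0,0],
    [0,0,0],
    [0,0,0],
    [0,0,0]
  ],
  "roll": [0.003,0.006,0.008,0.008]
}}

```text
time_s: 18.23
ee_pos: [0.6481, 0.1751, 0.0866]
ee_rot: [-1.573, 0.004, -0.093]
contact_force: [-8.7, -8.8, 6.5]
width: 0.134
```

```bash
python3 - <<'E'
from h import *
s=ctrl.state();print(s['ee_pos'],s['ee_rot'],s['contact_force'],s['moment'])
E
```

```text
[0.64810783 0.17514156 0.08659175] [-1.57305467  0.00359425 -0.09340817] [-8.72849864 -8.84924037  6.54027806] [-1.25472926  1.34536568 -0.20523295]
```

Yaw is stiff and linear in both directions (zero moment near −0.096), so the faces are flush. I'll return the yaw to the middle, ease the x push a little because it tilts the tool slightly, and add a little downward hold.

Emit:
{"fn": "carry_out", "kwargs": {
  "delta_pos": [
    [-0.3,0,0],
    [-0.5,0,0],
    [-0.5,0,-0.2],
    [-0.5,0,-0.4],
    [-0.5,0,-0.4],
    [-0.5,0,-0.4]
  ],
  "roll": [-0.002,-0.003,-0.003,-0.003,-0.003,-0.003]
}}

```text
time_s: 18.98
ee_pos: [0.6481, 0.1752, 0.0866]
ee_rot: [-1.573, 0.003, -0.096]
contact_force: [-8.5, -9.8, 8.0]
width: 0.134
```

```bash
python3 - <<'E'
from h import *
s=ctrl.state();print(s['time_s'],s['ee_pos'],s['ee_rot'],s['contact_force'],s['moment'])
p,d=viewer.snapshot("wrist"); cv2.imwrite("pics/w10.png",p); np.save("pics/w10s.npy",np.r_[s['ee_pos'],s['ee_rot']])
cv2.imwrite("pics/w10z.png",cv2.resize(p[140:310,120:400],None,fx=2.8,fy=2.8,interpolation=cv2.INTER_CUBIC))
p,d=viewer.snapshot("scene"); cv2.imwrite("pics/s3z.png",cv2.resize(p[230:390,250:440],None,fx=3.7,fy=3.7,interpolation=cv2.INTER_CUBIC))
p,d=viewer.snapshot("top"); cv2.imwrite("pics/t3.png",p)
E
```

```text
18.975 [0.64810038 0.17515884 0.08657512] [-1.57293137  0.00256747 -0.09612193] [-8.48388518 -9.81223796  8.0173936 ] [-1.37587175  1.35406706 -0.02646471]
```

View pics/w10z.png

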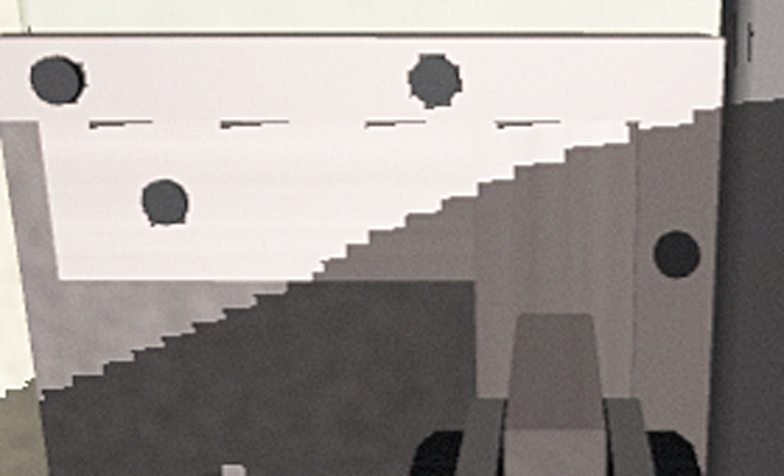

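View pics/s3z.png

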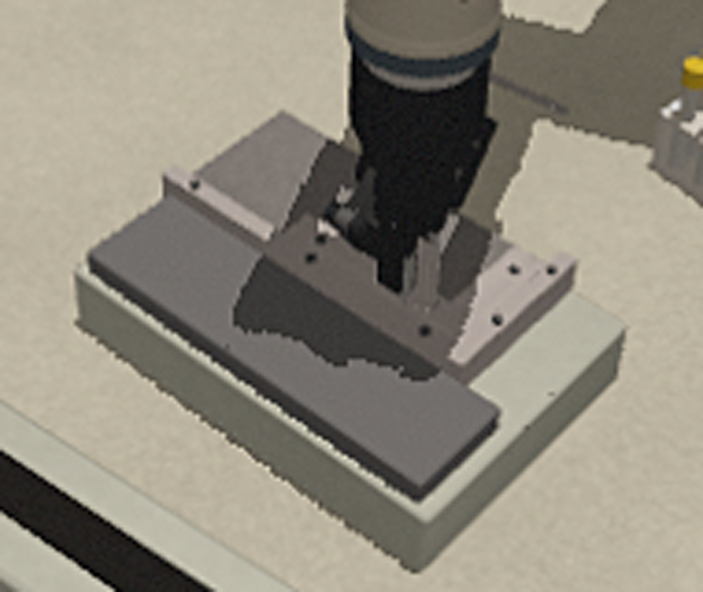

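View pics/t3.png

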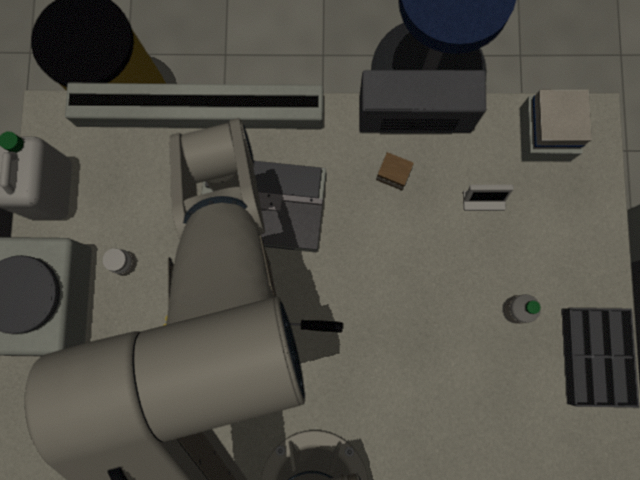

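The wrist view shows both seams closed: the end stop at zoom row ~123, the back stop at zoom column ~635, both uniform along their length. In the scene view the square lies level in the corner, and in the top view the bystanders in sight are where they were. One settling hold, then I'll hand in.

Emit:
{"fn": "carry_out", "kwargs": {
  "delta_pos": [
    [0,0,0],
    [0,0,0],
    [0,0,0],
    [0,0,0]
  ],
  "roll": [0,0,0,0]
}}

```text
time_s: 19.62
ee_pos: [0.6481, 0.1751, 0.0866]
ee_rot: [-1.573, 0.003, -0.096]
contact_force: [-9.2, -9.2, 7.4]
width: 0.135
```

```bash
python3 - <<'E'
from h import *
s=ctrl.state();print(s['time_s'],s['ee_pos'],s['ee_rot'],s['contact_force'],s['moment'],s['width'])
print(ctrl.close_job())
E
```

```text
19.625 [0.64811323 0.17513447 0.08657566] [-1.57295948  0.00253091 -0.09611556] [-9.15892018 -9.22190822  7.36167333] [-1.38389439  1.38905777 -0.04055745] 0.13491912861673366
the job is handed in; nothing more can be done
None
```

The setting square is in the corner, pressed against both stops and still gripped, and I handed the job in at 19.6 s; no verdict was reported. I picked it up by its blade and set it flat on the ledge, about 18 mm from the back stop and 21 mm from the end stop. Then I crept it onto the end stop and after that the back stop.

**What the last checks showed**
- **Pressing:** the tool reads about 9 N along both x and y, which includes some ledge friction, plus about 10 N downward. The position was steady.
- **Flush:** both seams look closed and even in the wrist picture. A small yaw wiggle met stiff, even resistance in both directions, and the remaining yaw moment is about zero.
- **Grip:** the opening is about 11.5 mm on the 12 mm blade.
- **Bystanders:** the carton, meter, bottle, jar and screwdriver look unmoved in the last top view. The arm hid the tube rack there; I did not check it separately, though part of it shows in the scene view.

**What disagreed**
- The first creep to the back stop stuck on friction with about 2 mm still to go and about 11 N sideways. I backed off, took some weight off the ledge and slid it in gently. The square may have lifted off the ledge by about 0.3 mm for a moment.
- The tool stands about 2.5 mrad off vertical under the push.
- The top and wrist cameras differed by 3–4 mm in x, so the final fit relied on contact force and the wrist camera.

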